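# Open the plant food

### The job

It is feeding time for the plant on the desk: lift the measuring cup off the plant-food bottle and set it down, without dropping it, rim down and wholly on the cork coaster. Then open the bottle's push-and-turn safety cap: press it down, twist it anticlockwise while pressed, and lift it off; finish while still holding the cap steady and level, straight above the open bottle and a few centimetres clear of its mouth. Keep the bottle upright and standing where it is on the desk, and leave the other things on the desk where they are.

Things in the scene. Friction and masses are not known exactly. Their poses are not given: they have to be found in the camera images.
- bottle: dark green round plant-food bottle, white label, loose on the desk, about 0.6 kg. Origin: centre of its underside; z up its axis. Body 82 mm diameter up to 98 mm, shoulder narrowing to 67 mm diameter at a flat ledge 112 mm up, collar 53 mm diameter up to 117 mm, then the neck. Nothing holds it: pressing on the cap while turning keeps it from turning along
- bottle_mouth (a point): centre of the mouth, on the rim of the bottle's neck, 136 mm above the bottle's origin. The neck is 33 mm in diameter, 41 mm over the three locking lugs on its outside
- cap: white ribbed round push-and-turn safety cap, red ring on top, on the neck, at first under the measuring cup. 50 mm diameter, 25.5 mm tall, 47 g. Origin: centre of its lower edge, z up; closed, it lies 122 mm above the bottle's origin, x along the bottle's x. Turned anticlockwise (seen from above) by 45 to 80 degrees, best 60, while pressed, it is free and lifts straight off
- cap_top (a point): centre of the cap's top, 25.5 mm above the cap's origin. A spring inside pushes the cap up with about 6 N; pressed, it gives 5 mm and then stops on the collar, taking about 11 N there. It turns only while at least 3 mm down; unpressed it is locked and would take the whole bottle along
- measuring_cup: clear bluish plastic measuring cup, three thin blue graduation rings, worn loosely upside down over the cap, its rim on the bottle's ledge. 40.5 mm tall, outer diameter 62 mm at the rim (64 mm over the 2.5 mm high lip), 59 mm at the closed end, wall 2 mm, 30 g. Origin: centre of the rim plane; z up, towards the closed end, 40.5 mm above the origin
- coaster: round cork coaster fixed flat on the desk, 116 mm diameter, 5 mm thick. Origin: centre of its underside, at desk height; z up
- mug: white mug, 82 mm diameter, 95 mm tall, standing loose on the desk; origin: centre of its underside. Leave it alone
- pencil_pot: black pot of pencils, 84 mm diameter, 170 mm tall with the pencils; origin: centre of its underside. Leave it alone
- plant_mister: amber spray bottle with a black trigger head, 74 mm diameter, 190 mm tall; origin: centre of its underside. Leave it alone
- note_block: block of yellow sticky notes, 76 x 76 x 20 mm; origin: centre of its underside. Leave it alone
- mouse: black computer mouse, 106 x 62 x 37 mm; origin: centre of its underside. Leave it alone
- stapler: stapler, black base and red top, 145 x 36 x 52 mm, long along its x axis; origin: centre of its underside. Leave it alone
- highlighter: yellow highlighter pen with a black cap, 115 x 19 x 14 mm, lying along its x axis; origin: centre of its underside. Leave it alone
Not all that is in view belongs to the job. Leave any yellow look-alike of the bottle alone.

How it is judged:
By the outcome, as a careful person would: the job done as asked, in the order asked, and still so for the second after the job is handed in, while the arm keeps its last pose, push and grip.
It also fails if it takes over 67 s, if anything falls off the work surface, if the arm or the gripper's body presses on something with over 40 N, if the wrist force passes 120 N, or if a joint passes its speed limit or range.

### The arm

A 6-joint arm with a two-finger parallel gripper is mounted at the origin on the work surface. World frame = base frame: x ahead of the robot, y to its left, z up, the work surface at z = 0. Lengths are in m, angles in rad, forces in N, time in s.
With the tool pointing down it reaches from about 0.225 to 0.875 m from the base axis. Payload 3.4 kg.
Tool frame: the origin (TCP) lies at the very end of the fingers, on their centre line; the grasp point (between the pads) lies 19 mm behind it; z points along the fingers, y is the direction in which the jaws open and shut (so a half turn about z gives the same grasp; the last joint's range is limited). The gripper opens to 85 mm and grips with 20 to 120 N. Pads are 22 mm wide; open, the fingers measure 114 mm over their backs; the gripper's body (76 mm by 85 mm) begins 54 mm behind the grasp point. The pads swing forward as they close: fully open they stand 13 mm farther back than shut.
Start: joints at [-1.339, 0.276, 1.505, -0, 1.361, -0.121], TCP at [0.199, -0.54, 0.199] pointing down, gripper open.
Joint ranges: [-2.89, 2.89], [-0.75, 2.08], [0.22, 2.7], [-1.18, 4.32], [0.11, 2.71], [-2.7, 2.7]. Speed limits (rad/s): [2.57, 2.57, 3.14, 3.14, 3.14, 3.14].

### API

Orientations are given as a unit quaternion [w, x, y, z].
In Python, from rig import manip gives the robot as it stands. The module is installed in compiled form; this text tells all that it offers.
- The arm moves only by the tool carry_out, never from a script. Its argument "moves" is one flat list of numbers, 5 for each row, row after row: the opening in per cent of the stroke, from 0 (shut) to 100 (fully open), then the shift along the world's x, y, z in cm, then the turn about the world's z in rad. A call has exactly 10 rows; each row shifts and turns the commanded pose from where the row before left it; what a row does not reach is not made up. A row lasts 1/10 s, in which the tool goes at most 50 mm and 8.59 degrees, less where a joint would pass 70% of its speed; a pose out of reach is approached as far as the arm can. A call is refused whole if a number of a shift passes 5 or a number of a turn 0.15, either way. A call with a gripper value outside its range is refused whole. The fingers move at their own pace and stop on an object; "squeeze" is the grip in N (left out, the last holds). Time passes only in rows, so rows that do not move let the fingers close, or fill a call up. It gives the time, the measured TCP pose, the force and the opening at its end, in the units of the state.
- manip.get_state(): the state, without advancing time (a new reading comes with each control period).
- manip.get_image(name): name is "scene" or "top"; returns the picture (400x640x3 uint8, red, green, blue); there is no depth.
- manip.camera_info(name): a dict with "fov_y" (degrees; the focal length in pixels is half the picture's height over the tangent of half this angle, whatever the lens; pixels are square), "cx", "cy" (the principal point, pixels), "rvec" (rotation vector, rad) and "tvec" (3), from world to camera coordinates, as OpenCV has them. Camera axes: x right, y down, z forward; pixel columns grow to the right and rows downward; lengths in m; the calibration is good to about 2 mm. A picture is of the moment at which its call begins. camera_info takes no time and is no camera call.
- manip.sign_off(): hands the job in, once; it reports no verdict.
The state is a dict: "clock": time; "qpos": joint angles; "qd": joint speeds; "effort": joint torques, N m; "position": TCP position; "ee_rot": TCP orientation; "contact_force": force on the tool from outside, world axes, zero at the start; "moment": the same for the moment, N m; "width": finger opening in m.
Only numpy, scipy, OpenCV 4.12 (cv2) and the standard library are available. Lean on these libraries where they do the work, as an engineer would, in place of code of your own. Each camera call takes 0.05 s, during which the arm holds its last target. There are 200 camera calls.

## Working session

There is one attempt and no reset: what is moved stays moved. The work goes in short steps, Python scripts to look and compute and a tool call to move; the robot and the scene stay as the last step left them, time stands still between calls to the robot, and variables do not carry over. Pictures are saved under pics/ and viewed, about 8 in all and at most 12, crops included, and the job is handed in when it is done.

Besides the shell and the picture viewer there is one more tool, called after "Request:" by a JSON object that holds its "op" and its "data", one argument or row to a line. carry_out: Moves the arm, as the interface text tells. Its arguments: {"type":"object","properties":{"moves":{"type":"array","items":{"type":"number"}},"squeeze":{"type":"number"}},"required":["moves"]}

```bash
mkdir -p pics; cat > h.py <<'E'
import numpy as np, cv2
from rig import manip
def cam(n):
    c=manip.camera_info(n); f=200/np.tan(np.radians(c['fov_y'])/2)
    K=np.array([[f,0,c['cx']],[0,f,c['cy']],[0,0,1.]])
    return K,np.array(c['rvec'],float),np.array(c['tvec'],float)
def ray(n,u,v,z):
    K,r,t=cam(n);R=cv2.Rodrigues(r)[0];C=-R.T@t
    d=R.T@np.linalg.inv(K)@np.array([u,v,1.]);return C+d*(z-C[2])/d[2]
def proj(n,p):
    K,r,t=cam(n);return cv2.projectPoints(np.array(p,float).reshape(-1,3),r,t,K,None)[0].reshape(-1,2)
def snap(n,f):
    im=manip.get_image(n);cv2.imwrite('pics/'+f,im[:,:,::-1]);return im
E
python3 - <<'E'
from h import *
for n in('scene','top'):
    im=snap(n,n+'0.png');K,r,t=cam(n);R=cv2.Rodrigues(r)[0];print(n,K[0,0],-R.T@t,R[2],manip.camera_info(n))
a=[cv2.imread(f'pics/{n}0.png') for n in('scene','top')]
s=manip.get_state();print(s['clock'],s['position'],s['ee_rot'],s['contact_force'],s['width'])
E
```

```text
scene 362.1744488352143 [0.92922027 0.52889781 0.80773067] [-0.40146908 -0.54051043 -0.73937206] {'fov_y': 57.81672217418006, 'cx': 320.5718901370047, 'cy': 198.2191394665788, 'rvec': array([ 0.81874   ,  2.60190813, -0.99751935]), 'tvec': array([ 0.43564612, -0.16713189,  1.25614149])}
top 475.7185154733123 [0.31751639 0.02356102 1.60226575] [ 0.14235146 -0.02136252 -0.98958562] {'fov_y': 45.605393893849836, 'cx': 316.24021994429563, 'cy': 198.5191212555946, 'rvec': array([ 2.16577903, -2.14902826,  0.17803227]), 'tvec': array([-0.01439853,  0.54230791,  1.54088355])}
0.1 [ 0.1985416  -0.53907307  0.19772065] [-8.39115160e-04  9.84484423e-01  1.75469982e-01 -4.59479018e-05] [-0.81042556 -0.04874265  0.09536089] 0.08522215069534872
```

View pics/scene0.png

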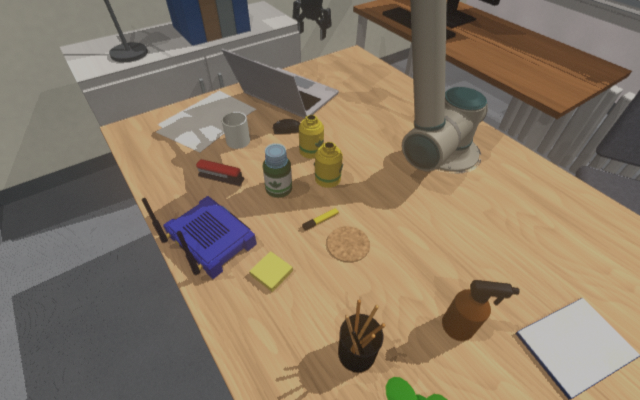

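View pics/top0.png

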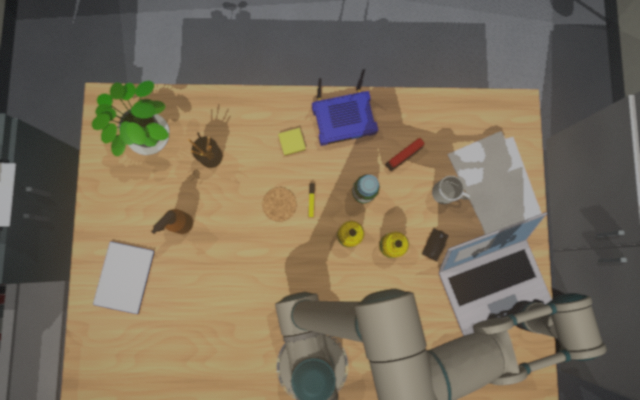

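The scene view shows the green bottle with its cup at about (277,155) and the coaster at (348,243). In the top view the cup is at (367,186) and the coaster at (280,204). The yellow look-alikes are at (350,233) and (395,245) in the top view.

```bash
python3 - <<'E'
from h import *
a=cv2.imread('pics/scene0.png');b=cv2.imread('pics/top0.png')
A=cv2.resize(a[130:270,240:400],None,fx=4,fy=4,interpolation=2)[:, :640]
B=cv2.resize(b[150:250,240:410],None,fx=4,fy=4,interpolation=2)
cv2.imwrite('pics/c0.png',cv2.resize(np.hstack([A[:400],B]),None,fx=.6,fy=.6))
def blob(im,lo,hi,box):
    h=cv2.cvtColor(im,cv2.COLOR_BGR2HSV);m=cv2.inRange(h,lo,hi)
    k=np.zeros_like(m);x0,y0,x1,y1=box;k[y0:y1,x0:x1]=m[y0:y1,x0:x1]
    c=max(cv2.findContours(k,0,2)[0],key=cv2.contourArea);return cv2.contourArea(c),cv2.boundingRect(c),cv2.minEnclosingCircle(c)
for n,im,bx in(('scene',a,(240,130,310,210)),('top',b,(345,160,395,215))):
    print(n,blob(im,(85,50,60),(120,255,255),bx), blob(im,(60,30,20),(120,255,255),bx))
for n,im,bx in(('scene',a,(320,220,376,270)),('top',b,(255,180,302,228))):
    h=cv2.cvtColor(im,cv2.COLOR_BGR2HSV);x0,y0,x1,y1=bx
    q=(x0+x1)//2,(y0+y1)//2
    print(n,'cork',h[q[1]-2:q[1]+3,q[0]-2:q[0]+3].reshape(-1,3).mean(0),'desk',h[y0:y0+4,x0:x0+4].reshape(-1,3).mean(0))
print('guess cup top',ray('top',367,186,.1525),ray('scene',276,151,.1525))
print('coaster',ray('top',280,204,.005),ray('scene',348,243,.005))
print('yellow',ray('top',350,233,.13),ray('top',395,245,.13))
E
```

```text
scene (5.0, (271, 148, 6, 6), ((273.9285583496094, 150.92857360839844), 2.9295501708984375)) (399.5, (265, 145, 23, 24), ((275.7442626953125, 156.55746459960938), 12.527872085571289))
top (19.0, (360, 189, 17, 7), ((368.0, 190.0), 8.062357902526855)) (326.5, (357, 175, 22, 22), ((367.4392395019531, 185.59812927246094), 10.71253776550293))
scene cork [ 15.92 116.92 164.96] desk [ 20.5   140.625 154.   ]
top cork [ 16.08 124.84 161.52] desk [ 18.25   103.8125 178.6875]
guess cup top [ 0.56673353 -0.16482345  0.1525    ] [ 0.57303295 -0.16371093  0.1525    ]
coaster [0.52740841 0.11153657 0.005     ] [0.52681399 0.11714461 0.005     ]
yellow [ 0.42229376 -0.11356757  0.13      ] [ 0.38623037 -0.25297531  0.13      ]
```

View pics/c0.png

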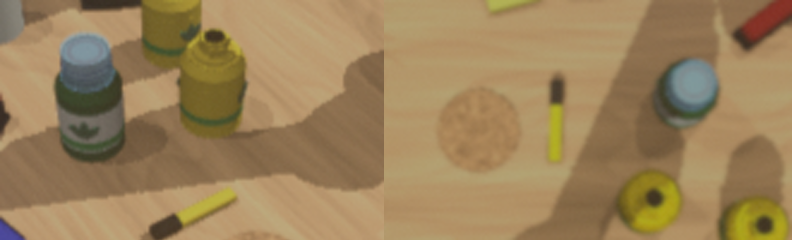

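In the crop, the cup's closed end is centred at about (368,184.6) in the top view and (276.3,149.6) in the scene view. The coaster is at about (279.6,203.8) in the top view. I'll start moving and refine the position on the way.

Request:
{"op": "carry_out", "data": {
  "moves": [100, 3.3, 3.3, 0.5, 0, 100, 3.3, 3.3, 0.5, 0, 100, 3.3, 3.3, 0.5, 0, 100, 3.3, 3.3, 0.5, 0, 100, 3.3, 3.3, 0.5, 0, 100, 3.3, 3.3, 0.5, 0, 100, 3.3, 3.3, 0.5, 0, 100, 3.3, 3.3, 0, 0, 100, 3.3, 3.3, 0, 0, 100, 3.3, 3.3, 0, 0],
  "squeeze": 25
}}

```text
clock: 1.1
position: [0.5296, -0.2079, 0.2332]
ee_rot: [-0.0, 0.984, 0.176, -0.0]
contact_force: [0.7, -1.0, 0.7]
width: 0.0854
```

```bash
python3 - <<'E'
from h import *
s=manip.get_state();print(s['position'],s['ee_rot'],s['qpos'],s['contact_force'])
def tri(pt,ps):
    P=[]
    for n in('top','scene'):
        K,r,t=cam(n);P.append(K@np.c_[cv2.Rodrigues(r)[0],t])
    X=cv2.triangulatePoints(P[0],P[1],np.array(pt,float),np.array(ps,float)).ravel();return X[:3]/X[3]
print('cup',ray('top',368,184.6,.1525),ray('scene',276.3,149.6,.1525),tri((368,184.6),(276.3,149.6)))
print('coaster',ray('top',279.6,203.8,.005),ray('scene',348,243,.005),tri((279.6,203.8),(348,243)))
im=snap('top','t1.png');im2=snap('scene','s1.png')
for c in((.57,-.167),):
    for n in('top','scene'):
        print(n,'pred cup top extents',[ (q.min(0),q.max(0)) for q in [proj(n,[[c[0]+.0295*np.cos(a),c[1]+.0295*np.sin(a),.1525] for a in np.linspace(0,6.28,40)])]])
E
```

```text
[ 0.52956943 -0.20793281  0.23322851] [-3.99040301e-05  9.84471700e-01  1.75543157e-01 -2.65888318e-04] [-4.96248858e-01  2.49864505e-01  1.45566392e+00 -2.71374159e-04
  1.43652989e+00  7.21668914e-01] [ 0.71614589 -1.04378824  0.72702789]
cup [ 0.5711668  -0.16797182  0.1525    ] [ 0.5692998  -0.16838642  0.1525    ] [ 0.57056548 -0.16751354  0.15389076]
coaster [0.52807815 0.11289876 0.005     ] [0.52681399 0.11714461 0.005     ] [0.52737259 0.11410909 0.00281677]
top pred cup top extents [(array([358.2046999, 175.6137678]), array([377.17491506, 194.35319057]))]
scene pred cup top extents [(array([265.63322682, 143.19817378]), array([287.00334274, 157.01089378]))]
```

The cup triangulates to (0.5705, -0.168) at z = 0.154, where 0.1525 is expected. The coaster comes out at (0.5275, 0.114). Both are consistent, so I'm moving above the cup for a close check.

Request:
{"op": "carry_out", "data": {
  "moves": [100, 2.0, 2.0, 0, 0, 100, 2.1, 2.0, 0, 0, 100, 0, 0, -1.5, 0, 100, 0, 0, -1.5, 0, 100, 0, 0, -1.5, 0, 100, 0, 0, 0, 0, 100, 0, 0, 0, 0, 100, 0, 0, 0, 0, 100, 0, 0, 0, 0, 100, 0, 0, 0, 0]
}}

```text
clock: 2.2
position: [0.57, -0.1699, 0.1893]
ee_rot: [0.0, 0.984, 0.175, 0.001]
contact_force: [-0.1, 0.8, 0.3]
width: 0.0858
```

```bash
python3 - <<'E'
from h import *
s=manip.get_state();print(s['position'])
im=snap('scene','s2.png');im2=snap('top','t2.png')
A=cv2.resize(im[90:215,215:345,::-1],None,fx=4,fy=4,interpolation=2)
cv2.imwrite('pics/c2.png',A)
E
```

```text
[ 0.56996958 -0.16987539  0.18929509]
```

View pics/c2.png

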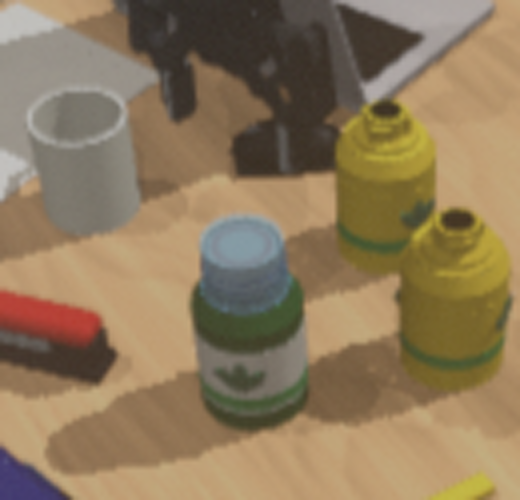

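The crop shows the fingers open behind and above the cup, which is centred at about (276,150.8) in the full picture, with the jaw tips near (260,118) and (287,126). I'll compare that with the tip projections.

```bash
python3 - <<'E'
from h import *
p=np.array([.57,-.17,.189]);j=np.array([.346,-.938,0])
for z in(.189,.202,.215):
  q=p.copy();q[2]=z
  print(z,proj('scene',[q,q+.05*j,q-.05*j]).round(1).tolist(),proj('top',[q,q+.05*j,q-.05*j]).round(1).tolist())
a=cv2.imread('pics/s2.png')[80:160,240:320];b=cv2.imread('pics/t2.png')[140:230,310:410]
cv2.imwrite('pics/c3.png',np.hstack([cv2.resize(a,(400,400),interpolation=2),cv2.resize(b,None,fx=4,fy=400/90,interpolation=2)]))
E
```

```text
0.189 [[274.8, 138.9], [260.7, 132.3], [289.5, 145.9]] [[370.2, 182.9], [385.6, 177.5], [354.8, 188.4]]
0.202 [[274.5, 135.1], [260.2, 128.4], [289.3, 142.0]] [[370.8, 182.2], [386.3, 176.6], [355.2, 187.7]]
0.215 [[274.1, 131.2], [259.7, 124.5], [289.0, 138.1]] [[371.4, 181.4], [387.1, 175.8], [355.7, 187.0]]
```

View pics/c3.png

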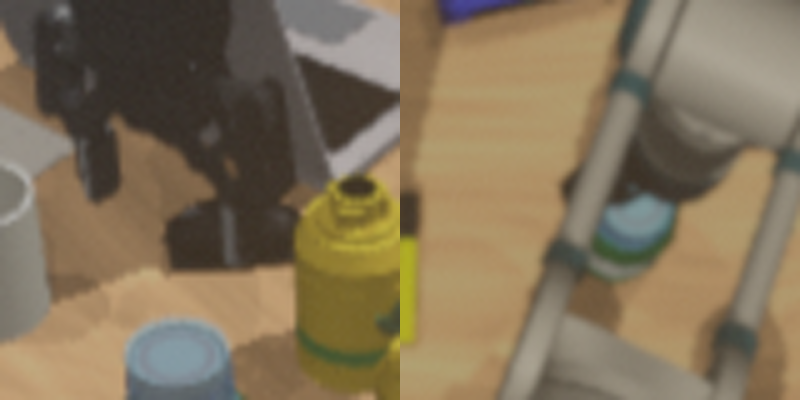

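Request:
{"op": "carry_out", "data": {
  "moves": [100, 0.1, 0.2, 0, 0, 100, 0, 0, -1, 0, 100, 0, 0, -1, 0, 100, 0, 0, -1, 0, 100, 0, 0, -1, 0, 100, 0, 0, -1, 0, 100, 0, 0, -0.8, 0, 100, 0, 0, -0.6, 0, 100, 0, 0, 0, 0, 100, 0, 0, 0, 0]
}}

```text
clock: 3.3
position: [0.5709, -0.1678, 0.1246]
ee_rot: [0.0, 0.984, 0.175, 0.0]
contact_force: [0.5, -0.5, -0.6]
width: 0.0853
```

```bash
python3 - <<'E'
from h import *
s=manip.get_state();print(s['position'],s['contact_force'])
im=snap('scene','s4.png')
cv2.imwrite('pics/c4.png',cv2.resize(im[100:200,230:330,::-1],(600,600),interpolation=2))
p=s['position'];j=np.array([.346,-.938,0]);
for dz in(0,.013): print(proj('scene',[p+[0,0,dz]+k*.05*j for k in(-1,0,1)]).round(1).tolist())
E
```

```text
[ 0.57087305 -0.16775069  0.12463201] [ 0.54062235 -0.49608849 -0.56947498]
[[290.7, 164.5], [276.6, 157.5], [263.1, 150.8]]
[[290.5, 161.0], [276.3, 154.0], [262.7, 147.3]]
```

View pics/c4.png

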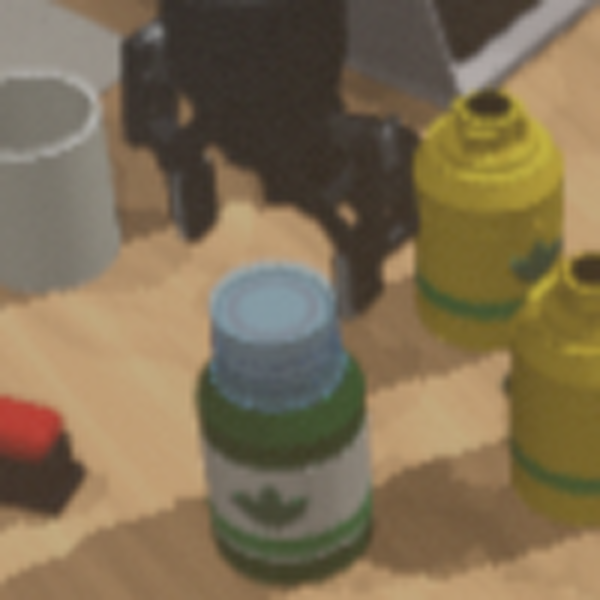

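The tips appear at about (262.5,139) and (289.5,152), some 9 px above the prediction. I'll check this against the start pose and the top view before closing.

```bash
python3 - <<'E'
from h import *
j=np.array([.346,-.938,0])
p=np.array([.1985,-.539,.1977])
for dz in(0,.013,.03): print('start',dz,proj('scene',[p+[0,0,dz]+k*.05*j for k in(-1,0,1)]).round(1).tolist())
s=manip.get_state();p=s['position']
for dz in(0,.013,.03,.073,.1): print('now top',dz,proj('top',[p+[0,0,dz]+k*.05*j for k in(-1,0,1)]).round(1).tolist())
im=snap('top','t5.png');a=cv2.imread('pics/scene0.png')
A=cv2.resize(a[0:60,270:350],None,fx=5,fy=5,interpolation=2)
B=cv2.resize(im[150:220,330:410,::-1],None,fx=5,fy=5,interpolation=2)
cv2.imwrite('pics/c5.png',np.hstack([np.vstack([A,np.zeros((50,400,3),np.uint8)]),B]))
E
```

```text
start 0 [[322.5, 52.3], [311.2, 48.5], [300.2, 44.7]]
start 0.013 [[322.6, 48.8], [311.2, 44.9], [300.1, 41.2]]
start 0.03 [[322.7, 44.1], [311.2, 40.3], [300.0, 36.6]]
now top 0 [[352.0, 191.4], [366.8, 186.1], [381.5, 180.9]]
now top 0.013 [[352.4, 190.8], [367.3, 185.4], [382.2, 180.2]]
now top 0.03 [[352.9, 189.9], [368.0, 184.5], [383.1, 179.2]]
now top 0.073 [[354.4, 187.6], [369.9, 182.1], [385.4, 176.6]]
now top 0.1 [[355.3, 186.1], [371.1, 180.4], [386.9, 174.8]]
```

View pics/c5.png

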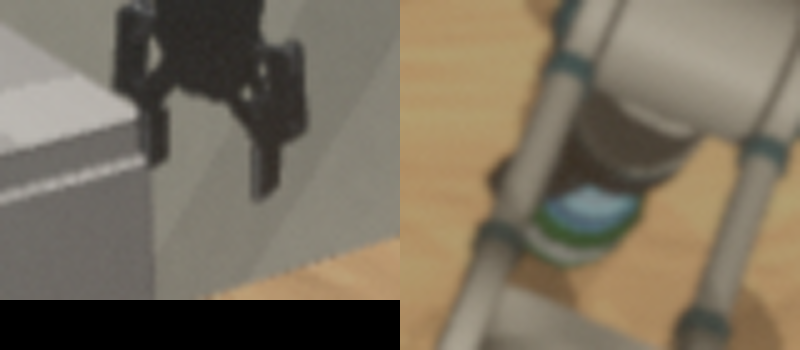

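The start pose shows the same offset: the tips are at (300.5,33) and (322,39.5), about 3 cm higher than stated. In the top view the lateral position fits. A partial close is a harmless way to find out which is right.

Request:
{"op": "carry_out", "data": {
  "moves": [85, 0, 0, 0, 0, 80, 0, 0, 0, 0, 75, 0, 0, 0, 0, 70, 0, 0, 0, 0, 66, 0, 0, 0, 0, 62, 0, 0, 0, 0, 62, 0, 0, 0, 0, 62, 0, 0, 0, 0, 62, 0, 0, 0, 0, 62, 0, 0, 0, 0],
  "squeeze": 20
}}

```text
clock: 4.4
position: [0.5707, -0.1676, 0.1245]
ee_rot: [0.0, 0.984, 0.175, 0.0]
contact_force: [-1.1, 1.1, -0.2]
width: 0.0532
```

```bash
python3 - <<'E'
from h import *
im=snap('scene','s6.png')
cv2.imwrite('pics/c6.png',cv2.resize(im[120:200,240:320,::-1],(560,560),interpolation=2))
E
```

```text
(no output)
```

View pics/c6.png

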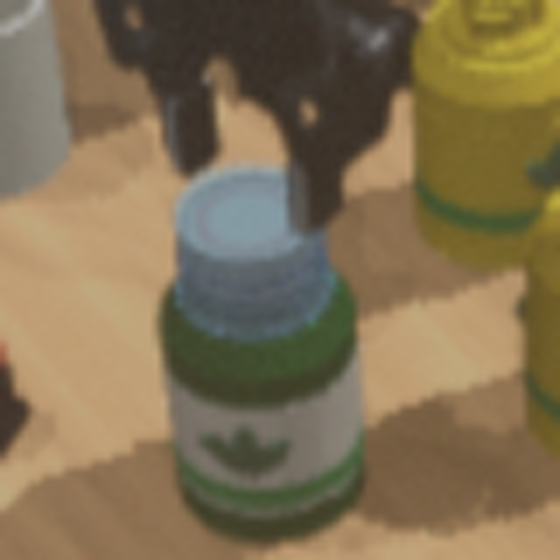

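The fingers closed to 53 mm above the cup without touching it; the tips are at (267,144) and (285,153). So the real tips sit about 31 mm above the reported TCP at this width, and the z reading is biased by about 2.5 cm. I'll reopen, go lower and watch the force.

Request:
{"op": "carry_out", "data": {
  "moves": [100, 0, 0, 0, 0, 100, 0, 0, 0, 0, 100, 0, 0, 0, 0, 100, 0.1, -0.1, 0, 0, 100, 0, 0, -0.6, 0, 100, 0, 0, -0.7, 0, 100, 0, 0, -0.7, 0, 100, 0, 0, -0.7, 0, 100, 0, 0, -0.5, 0, 100, 0, 0, 0, 0]
}}

```text
clock: 5.45
position: [0.571, -0.1683, 0.0914]
ee_rot: [-0.001, 0.984, 0.175, -0.001]
contact_force: [-0.0, -0.9, 0.7]
width: 0.0858
```

Request:
{"op": "carry_out", "data": {
  "moves": [90, 0, 0, 0, 0, 85, 0, 0, 0, 0, 80, 0, 0, 0, 0, 75, 0, 0, 0, 0, 72, 0, 0, 0, 0, 68, 0, 0, 0, 0, 65, 0, 0, 0, 0, 62, 0, 0, 0, 0, 60, 0, 0, 0, 0, 60, 0, 0, 0, 0]
}}

```text
clock: 6.45
position: [0.5723, -0.1694, 0.0934]
ee_rot: [0.001, 0.984, 0.176, 0.001]
contact_force: [-0.2, -3.2, 5.8]
width: 0.0602
```

```bash
python3 - <<'E'
from h import *
s=manip.get_state();print(s['position'],s['contact_force'],s['moment'],s['width'])
im=snap('scene','s7.png')
cv2.imwrite('pics/c7.png',cv2.resize(im[120:200,240:320,::-1],(560,560),interpolation=2))
E
```

```text
[ 0.57226391 -0.16939727  0.09339318] [-0.182625   -3.19242445  5.82582115] [-0.38979894  0.05089128  0.00874397] 0.06023936965102511
```

View pics/c7.png

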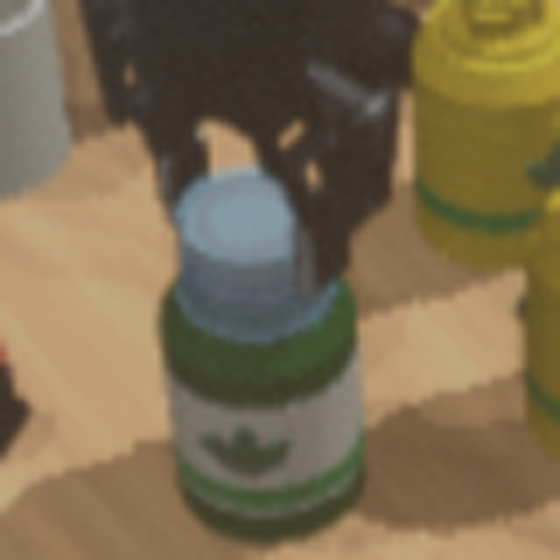

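The jaws hold the cup at 60.2 mm, which is the cup's mid-wall diameter, with the tips just above the ledge. I'll lift it slowly and straight up.

Request:
{"op": "carry_out", "data": {
  "moves": [58, 0, 0, 0.2, 0, 58, 0, 0, 0.4, 0, 58, 0, 0, 0.6, 0, 58, 0, 0, 0.8, 0, 58, 0, 0, 1, 0, 58, 0, 0, 1, 0, 58, 0, 0, 1, 0, 58, 0, 0, 1, 0, 58, 0, 0, 1, 0, 58, 0, 0, 0, 0]
}}

```text
clock: 7.5
position: [0.5727, -0.169, 0.1646]
ee_rot: [0.001, 0.984, 0.176, 0.001]
contact_force: [-0.3, -0.5, -0.1]
width: 0.06
```

```bash
python3 - <<'E'
from h import *
s=manip.get_state();print(s['position'],s['contact_force'],s['moment'],s['width'])
im=snap('scene','s8.png');t=snap('top','t8.png')
cv2.imwrite('pics/c8.png',np.hstack([cv2.resize(im[100:200,240:320,::-1],(448,560),interpolation=2),np.zeros((560,4,3),np.uint8),cv2.resize(t[160:220,340:390,::-1],(340,560),interpolation=2)]))
E
```

```text
[ 0.57271657 -0.1689841   0.16456343] [-0.26120066 -0.47693178 -0.05328458] [ 0.0620242  -0.00448846 -0.01381761] 0.059977971992600285
```

View pics/c8.png

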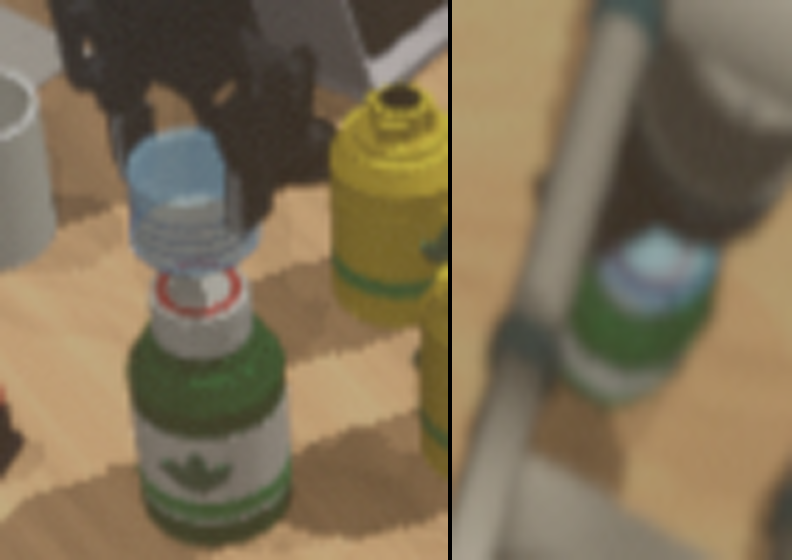

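The cup is off the bottle, held level at (190,200) in the crop, and the cap with its red ring is exposed. I'm carrying the cup to the coaster.

Request:
{"op": "carry_out", "data": {
  "moves": [58, -0.15, 1, 0.3, 0, 58, -0.3, 2, 0.3, 0, 58, -0.5, 3, 0.3, 0, 58, -0.6, 3.8, 0, 0, 58, -0.6, 4, 0, 0, 58, -0.6, 4, 0, 0, 58, -0.6, 3.8, 0, 0, 58, -0.5, 3, 0, 0, 58, -0.4, 2.2, 0, 0, 58, -0.25, 1.5, 0, 0]
}}

```text
clock: 8.6
position: [0.5254, 0.1166, 0.1712]
ee_rot: [-0.0, 0.984, 0.176, -0.001]
contact_force: [0.6, -0.1, -0.1]
width: 0.0599
```

Request:
{"op": "carry_out", "data": {
  "moves": [58, 0, 0, -1, 0, 58, 0, 0, -2, 0, 58, 0, 0, -2, 0, 58, 0, 0, -2, 0, 58, 0, 0, -2, 0, 58, 0, 0, -2, 0, 58, 0, 0, -2, 0, 58, 0, 0, -1.5, 0, 58, 0, 0, -1, 0, 58, 0, 0, 0, 0]
}}

```text
clock: 9.6
position: [0.5254, 0.1134, 0.0147]
ee_rot: [0.0, 0.985, 0.175, -0.002]
contact_force: [0.1, -0.6, -0.6]
width: 0.0603
```

```bash
python3 - <<'E'
from h import *
s=manip.get_state();print(s['position'],s['contact_force'],s['width'])
im=snap('scene','s9.png')
cv2.imwrite('pics/c9.png',cv2.resize(im[180:280,300:400,::-1],(560,560),interpolation=2))
E
```

```text
[0.52535692 0.11339061 0.01473395] [ 0.07302311 -0.59687749 -0.56253204] 0.06028943619207013
```

View pics/c9.png

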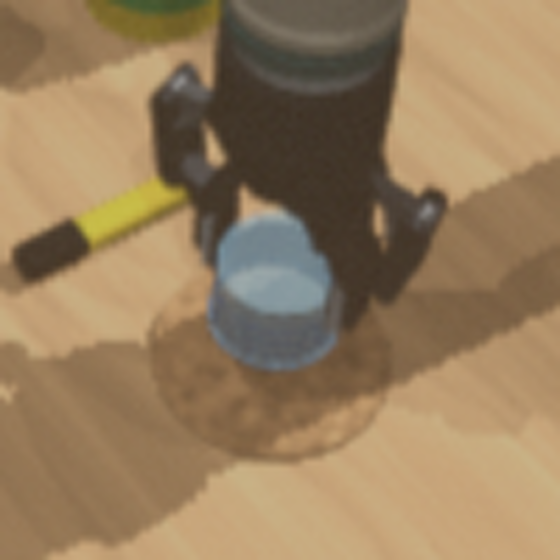

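The cup is right above the coaster, with its rim about 2.7 cm up; the coaster is centred at (270,370) in the crop. I'm lowering it gently.

Request:
{"op": "carry_out", "data": {
  "moves": [58, 0, 0, -0.5, 0, 58, 0, 0, -0.5, 0, 58, 0, 0, -0.4, 0, 58, 0, 0, -0.4, 0, 58, 0, 0, -0.3, 0, 58, 0, 0, -0.2, 0, 58, 0, 0, -0.1, 0, 58, 0, 0, 0, 0, 58, 0, 0, 0, 0, 58, 0, 0, 0, 0]
}}

```text
clock: 10.65
position: [0.5268, 0.1144, -0.0073]
ee_rot: [0.0, 0.984, 0.175, 0.0]
contact_force: [-0.2, -0.1, 0.1]
width: 0.06
```

Request:
{"op": "carry_out", "data": {
  "moves": [58, 0, 0, -0.1, 0, 58, 0, 0, -0.1, 0, 58, 0, 0, -0.1, 0, 58, 0, 0, -0.1, 0, 58, 0, 0, 0, 0, 58, 0, 0, 0, 0, 58, 0, 0, 0, 0, 58, 0, 0, 0, 0, 58, 0, 0, 0, 0, 58, 0, 0, 0, 0]
}}

```text
clock: 11.65
position: [0.5267, 0.1144, -0.0114]
ee_rot: [0.0, 0.984, 0.175, 0.0]
contact_force: [0.1, 0.4, -0.4]
width: 0.0604
```

Request:
{"op": "carry_out", "data": {
  "moves": [58, 0, 0, -0.1, 0, 58, 0, 0, -0.1, 0, 58, 0, 0, -0.1, 0, 58, 0, 0, 0, 0, 58, 0, 0, 0, 0, 58, 0, 0, 0, 0, 58, 0, 0, 0, 0, 58, 0, 0, 0, 0, 58, 0, 0, 0, 0, 58, 0, 0, 0, 0]
}}

```text
clock: 12.65
position: [0.5267, 0.1144, -0.0136]
ee_rot: [0.0, 0.984, 0.176, 0.0]
contact_force: [-1.9, -0.2, 6.7]
width: 0.0599
```

Contact at 6.7 N, exactly at the height expected. I'm releasing the cup slowly and rising.

Request:
{"op": "carry_out", "data": {
  "moves": [72, 0, 0, 0, 0, 75, 0, 0, 0, 0, 80, 0, 0, 0, 0, 85, 0, 0, 0, 0, 90, 0, 0, 0, 0, 100, 0, 0, 0, 0, 100, 0, 0, 0, 0, 100, 0, 0, 0, 0, 100, 0, 0, 0.5, 0, 100, 0, 0, 0.5, 0]
}}

```text
clock: 13.65
position: [0.5266, 0.1144, -0.0042]
ee_rot: [0.0, 0.984, 0.175, -0.0]
contact_force: [1.0, -0.3, -0.4]
width: 0.0856
```

Request:
{"op": "carry_out", "data": {
  "moves": [100, 0, 0, 1, 0, 100, 0, 0, 2, 0, 100, 0, 0, 3, 0, 100, 0, 0, 3, 0, 100, 0, 0, 3, 0, 100, 0, 0, 3, 0, 100, 0, -1, 2, 0, 100, 0.3, -2, 0, 0, 100, 0.4, -3, 0, 0, 100, 0.6, -4, 0, 0]
}}

```text
clock: 14.65
position: [0.5397, 0.0146, 0.167]
ee_rot: [-0.0, 0.984, 0.177, 0.001]
contact_force: [0.1, -0.4, -0.1]
width: 0.0854
```

```bash
python3 - <<'E'
from h import *
s=manip.get_state();print(s['position'])
im=snap('scene','s10.png');t=snap('top','t10.png')
def ext(n,c,r,z):
    q=proj(n,[[c[0]+r*np.cos(a),c[1]+r*np.sin(a),z] for a in np.linspace(0,6.28,60)]);return q.min(0).round(1),q.max(0).round(1)
def red(im,box):
    h=cv2.cvtColor(im,cv2.COLOR_RGB2HSV);x0,y0,x1,y1=box;k=(((h[...,0]<8)|(h[...,0]>172))&(h[...,1]>90))[y0:y1,x0:x1]
    y,x=np.nonzero(k);return len(x),(x.min()+x0,y.min()+y0,x.max()+x0,y.max()+y0) if len(x) else 0
print('ring',red(im,(262,138,292,168)),red(t,(355,170,382,200)))
print('pred cap top',ext('scene',(.571,-.169),.025,.1475),ext('top',(.571,-.169),.025,.1475))
cv2.imwrite('pics/c10.png',np.hstack([cv2.resize(im[130:280,255:405,::-1],(500,500),interpolation=2),cv2.resize(t[150:240,255:305,::-1],(278,500),interpolation=2)]))
E
```

```text
[0.53965395 0.01459276 0.16696677]
ring (39, (np.int64(268), np.int64(146), np.int64(282), np.int64(155))) (11, (np.int64(364), np.int64(178), np.int64(375), np.int64(188)))
pred cap top (array([266.8, 145.3]), array([284.8, 157. ])) (array([360.1, 177. ]), array([376.1, 192.9]))
```

View pics/c10.png

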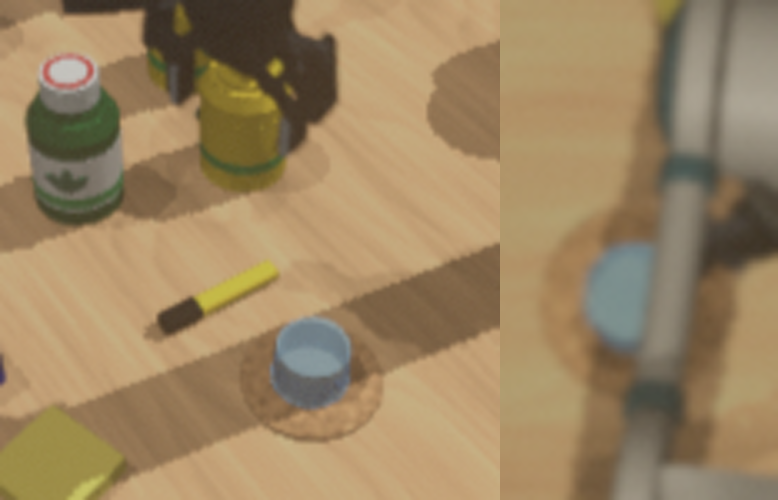

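The cup stands rim down, wholly on the coaster and close to its centre. The bottle hasn't moved: the cap's ring centre is at (275.5,151.5) against a predicted (275.8,151.1), which puts the cap at (0.571, -0.169). I'm moving over it.

Request:
{"op": "carry_out", "data": {
  "moves": [100, 0.2, -1.2, 0, 0, 100, 0.4, -2.4, 0, 0, 100, 0.5, -3, 0, 0, 100, 0.5, -3, 0, 0, 100, 0.5, -3, 0, 0, 100, 0.4, -2.5, 0, 0, 100, 0.3, -1.5, 0, 0, 100, 0.3, -1.2, 0, 0, 100, 0, 0, 0, 0, 100, 0, 0, 0, 0]
}}

```text
clock: 15.75
position: [0.5705, -0.1627, 0.1655]
ee_rot: [-0.001, 0.984, 0.176, -0.0]
contact_force: [-0.7, -0.1, -0.1]
width: 0.0852
```

Request:
{"op": "carry_out", "data": {
  "moves": [100, 0.1, -0.6, 0, 0, 100, 0, 0, -0.5, 0, 100, 0, 0, -1, 0, 100, 0, 0, -1.2, 0, 100, 0, 0, -1.2, 0, 100, 0, 0, -1.2, 0, 100, 0, 0, -1, 0, 100, 0, 0, -0.6, 0, 100, 0, 0, 0, 0, 100, 0, 0, 0, 0]
}}

```text
clock: 16.75
position: [0.5719, -0.1697, 0.0986]
ee_rot: [0.0, 0.984, 0.175, 0.0]
contact_force: [-0.3, 0.0, 0.4]
width: 0.0853
```

Request:
{"op": "carry_out", "data": {
  "moves": [85, 0, 0, 0, 0, 75, 0, 0, 0, 0, 70, 0, 0, 0, 0, 66, 0, 0, 0, 0, 62, 0, 0, 0, 0, 59, 0, 0, 0, 0, 56, 0, 0, 0, 0, 50, 0, 0, 0, 0, 45, 0, 0, 0, 0, 45, 0, 0, 0, 0]
}}

```text
clock: 17.75
position: [0.5722, -0.1703, 0.0991]
ee_rot: [0.001, 0.984, 0.176, 0.001]
contact_force: [0.6, -2.8, 4.5]
width: 0.0493
```

The cap is gripped at 49 mm. I'm tightening the grip, then pressing in small steps.

Request:
{"op": "carry_out", "data": {
  "moves": [40, 0, -0.1, 0, 0, 40, 0, 0, 0, 0, 40, 0, 0, 0, 0, 40, 0, 0, -0.1, 0, 40, 0, 0, -0.1, 0, 40, 0, 0, -0.1, 0, 40, 0, 0, -0.1, 0, 40, 0, 0, -0.1, 0, 40, 0, 0, 0, 0, 40, 0, 0, 0, 0],
  "squeeze": 60
}}

```text
clock: 18.75
position: [0.5724, -0.1709, 0.0951]
ee_rot: [0.001, 0.984, 0.175, 0.001]
contact_force: [0.0, -2.4, 9.4]
width: 0.048
```

Request:
{"op": "carry_out", "data": {
  "moves": [40, 0, 0, -0.1, 0, 40, 0, 0, -0.1, 0, 40, 0, 0, -0.1, 0, 40, 0, 0, -0.1, 0, 40, 0, 0, 0, 0, 40, 0, 0, 0, 0, 40, 0, 0, 0, 0, 40, 0, 0, 0, 0, 40, 0, 0, 0, 0, 40, 0, 0, 0, 0]
}}

```text
clock: 19.75
position: [0.5725, -0.1709, 0.0942]
ee_rot: [0.001, 0.984, 0.175, 0.002]
contact_force: [-3.6, -0.3, 24.0]
width: 0.0478
```

The cap is down on its stop: 4.9 mm of travel and 24 N. I'm twisting anticlockwise.

Request:
{"op": "carry_out", "data": {
  "moves": [40, 0, 0, 0, 0.03, 40, 0, 0, 0, 0.05, 40, 0, 0, 0, 0.06, 40, 0, 0, 0, 0.06, 40, 0, 0, 0, 0.06, 40, 0, 0, 0, 0.06, 40, 0, 0, 0, 0.06, 40, 0, 0, 0, 0.06, 40, 0, 0, 0, 0.06, 40, 0, 0, 0, 0.03]
}}

```text
clock: 20.75
position: [0.5737, -0.1702, 0.0942]
ee_rot: [0.001, 0.904, 0.427, 0.003]
contact_force: [-2.0, 1.1, 23.2]
width: 0.0477
```

```bash
python3 - <<'E'
from h import *
s=manip.get_state();print(s['position'],s['contact_force'],s['moment'],2*np.arctan2(s['ee_rot'][2],s['ee_rot'][1]),s['width'])
im=snap('scene','s11.png')
a=cv2.imread('pics/s10.png')[130:200,255:300];b=im[130:200,255:300,::-1]
cv2.imwrite('pics/c11.png',np.hstack([cv2.resize(q,(360,560),interpolation=2) for q in(a,b)]))
E
```

```text
[ 0.57367728 -0.17024946  0.09419224] [-1.99660676  1.11822853 23.21468737] [ 0.42322993  0.61843239 -0.23430444] 0.8834149365724203 0.04771611215642259
```

That was one view over the limit, so I'll check numerically that the label hasn't turned.

```bash
cat > chk.py <<'E'
from h import *
import sys
def leaf(im):
    c=im[170:195,262:294].astype(float); 
    return c
def run(f):
    a=cv2.imread('pics/s10.png');b=cv2.imread('pics/'+f)
    A,B=[cv2.cvtColor(q,cv2.COLOR_BGR2GRAY).astype(np.float32) for q in(a,b)]
    r=cv2.matchTemplate(B[160:205,255:301],A[172:190,267:290],cv2.TM_CCOEFF_NORMED);_,v,_,l=cv2.minMaxLoc(r)
    print('label match',v,'shift',l[0]+255-267,l[1]+160-172,'zero-shift',r[12,12])
run(sys.argv[1])
E
python3 chk.py s11.png; python3 chk.py s9.png
```

```text
label match 0.9981966018676758 shift 0 0 zero-shift 0.9981966
label match 0.9984682202339172 shift 0 0 zero-shift 0.9984682
```

The label hasn't turned: the match is 0.998 at zero shift. 30° of the twist is done, so I'm turning the rest to about 61°.

Request:
{"op": "carry_out", "data": {
  "moves": [40, 0, 0, 0, 0.03, 40, 0, 0, 0, 0.05, 40, 0, 0, 0, 0.06, 40, 0, 0, 0, 0.06, 40, 0, 0, 0, 0.06, 40, 0, 0, 0, 0.06, 40, 0, 0, 0, 0.06, 40, 0, 0, 0, 0.06, 40, 0, 0, 0, 0.06, 40, 0, 0, 0, 0.03]
}}

```text
clock: 21.8
position: [0.5737, -0.1705, 0.0942]
ee_rot: [0.002, 0.76, 0.649, 0.002]
contact_force: [-1.9, 0.9, 23.1]
width: 0.0482
```

```bash
python3 - <<'E'
from h import *
s=manip.get_state();print(s['position'],s['contact_force'],s['moment'],2*np.arctan2(s['ee_rot'][2],s['ee_rot'][1])-.353,s['width'],s['qpos'])
snap('scene','s12.png')
E
python3 chk.py s12.png
```

```text
[ 0.57374414 -0.17051191  0.09421032] [-1.93154318  0.92816967 23.05970045] [ 0.16753554  0.65302706 -0.22608082] 1.0606884839829478 0.04816120165100835 [-0.40618335  0.3808976   1.61828249  0.00180775  1.13642237 -0.24983138]
label match 0.9982306361198425 shift 0 0 zero-shift 0.99823064
```

Turned 60.8° with the bottle unmoved. I'm lifting slowly and watching the force.

Request:
{"op": "carry_out", "data": {
  "moves": [40, 0, 0, 0.2, 0, 40, 0, 0, 0.2, 0, 40, 0, 0, 0.2, 0, 40, 0, 0, 0.2, 0, 40, 0, 0, 0.2, 0, 40, 0, 0, 0.2, 0, 40, 0, 0, 0.2, 0, 40, 0, 0, 0.2, 0, 40, 0, 0, 0, 0, 40, 0, 0, 0, 0]
}}

```text
clock: 22.85
position: [0.5712, -0.1704, 0.1049]
ee_rot: [-0.001, 0.761, 0.649, -0.0]
contact_force: [1.3, -0.4, -1.1]
width: 0.0482
```

Free: there is no pull 6 mm above the closed height. I'm lifting straight up to about 3.5 cm clear of the mouth.

Request:
{"op": "carry_out", "data": {
  "moves": [40, 0, 0, 0.3, 0, 40, 0, 0, 0.5, 0, 40, 0, 0, 0.6, 0, 40, 0, 0, 0.7, 0, 40, 0, 0, 0.7, 0, 40, 0, 0, 0.7, 0, 40, 0, 0, 0.5, 0, 40, 0, 0, 0.3, 0, 40, 0, 0, 0.1, 0, 40, 0, 0, 0, 0]
}}

```text
clock: 23.85
position: [0.5716, -0.1706, 0.1496]
ee_rot: [0.0, 0.761, 0.649, 0.0]
contact_force: [0.7, 1.0, -0.6]
width: 0.048
```

Request:
{"op": "carry_out", "data": {
  "moves": [40, 0, 0, 0, 0, 40, 0, 0, 0, 0, 40, 0, 0, 0, 0, 40, 0, 0, 0, 0, 40, 0, 0, 0, 0, 40, 0, 0, 0, 0, 40, 0, 0, 0, 0, 40, 0, 0, 0, 0, 40, 0, 0, 0, 0, 40, 0, 0, 0, 0]
}}

```text
clock: 24.85
position: [0.5717, -0.1706, 0.1496]
ee_rot: [0.0, 0.761, 0.649, 0.0]
contact_force: [0.6, -0.4, -1.0]
width: 0.0478
```

```bash
python3 - <<'E'
from h import *
s=manip.get_state();print(s['clock'],s['position'],s['ee_rot'],s['contact_force'],s['width'],abs(s['qd']).max())
im=snap('scene','s13.png')
h=cv2.cvtColor(im,cv2.COLOR_RGB2HSV)
def bb(m,b):
    x0,y0,x1,y1=b;y,x=np.nonzero(m[y0:y1,x0:x1]);return len(x),(x.min()+x0,y.min()+y0,x.max()+x0,y.max()+y0) if len(x) else 0
print('white',bb((h[...,1]<60)&(h[...,2]>120),(258,115,296,160)),'red',bb(((h[...,0]<8)|(h[...,0]>172))&(h[...,1]>90),(258,115,296,160)))
for z in(.136,.173,.1985):
    q=proj('scene',[[.5715+.025*np.cos(a),-.169+.025*np.sin(a),z] for a in np.linspace(0,6.28,60)]);print(z,q.min(0).round(1),q.max(0).round(1))
# what colours run down the axis
for z in np.arange(.12,.206,.006):
    u,v=proj('scene',[.5715,-.169,z])[0].round().astype(int);print(round(z,3),u,v,im[v,u])
# cup on coaster unchanged
a=cv2.imread('pics/s10.png')[:,:,::-1].astype(int);print('cup region diff',abs(a[220:265,330:372]-im[220:265,330:372]).mean(), 'others mug/stapler/note',abs(a[115:180,195:245]-im[115:180,195:245]).mean(),abs(a[250:290,245:295]-im[250:290,245:295]).mean())
E
python3 chk.py s13.png
```

```text
24.85 [ 0.57167029 -0.17062533  0.14955228] [4.12213977e-05 7.60709040e-01 6.49093024e-01 4.09926177e-05] [ 0.58106969 -0.41157433 -0.99789674] 0.04780494561349071 0.0028722281951439354
white (128, (np.int64(267), np.int64(134), np.int64(283), np.int64(149))) red (50, (np.int64(267), np.int64(131), np.int64(282), np.int64(141)))
0.136 [267.  148.5] [284.9 160.3]
0.173 [265.8 138.2] [284.1 149.9]
0.1985 [264.9 130.8] [283.6 142.5]
0.12 276 159 [63 71 44]
0.126 276 157 [62 62 40]
0.132 276 155 [61 48 35]
0.138 276 154 [59 47 31]
0.144 276 152 [60 51 36]
0.15 276 150 [130 115  90]
0.156 275 149 [127 116 101]
0.162 275 147 [115 111 102]
0.168 275 145 [116 111 102]
0.174 275 144 [118 112 103]
0.18 275 142 [159 133 123]
0.186 275 140 [173 154 145]
0.192 274 138 [127 124 115]
0.198 274 137 [123 119 110]
0.204 274 135 [125 121 113]
cup region diff 8.544620811287478 others mug/stapler/note 2.6976410256410257 18.772333333333332
label match 0.9984403252601624 shift 0 0 zero-shift 0.9984403
```

```bash
python3 - <<'E'
from h import *
g=lambda f:cv2.cvtColor(cv2.imread('pics/'+f),cv2.COLOR_BGR2GRAY)
A,O,B=g('s10.png'),g('scene0.png'),g('s13.png')
for n,R,(x0,y0,x1,y1) in(('cup',A,(334,222,366,256)),('note',O,(248,252,294,290)),('stapler',O,(195,158,245,185)),('mug',O,(221,112,250,148)),('hl',O,(301,208,341,232))):
    r=cv2.matchTemplate(B[y0-5:y1+5,x0-5:x1+5],R[y0:y1,x0:x1],5);_,v,_,l=cv2.minMaxLoc(r);print(n,round(v,3),l[0]-5,l[1]-5)
manip.sign_off()
E
```

```text
cup 0.735 0 0
note 0.71 0 1
stapler 0.935 0 0
mug 0.554 0 0
hl 0.789 0 0
the job is handed in; nothing more can be done
```

The job is handed in at about 25 s of the 67 s allowed. The measuring cup is rim down near the middle of the coaster. The cap came off after a 4.9 mm press at about 23 N and a 61° anticlockwise twist. It is held level at the last pose, over the bottle axis to within about 2 mm, with its lower edge about 3.7 cm above the mouth.

**Checks that agreed:**
- The bottle label matched at 0.998 with zero pixel shift after twisting and lifting, so the bottle did not move or turn.
- The cap's red ring appears at its predicted raised height.
- The cup, stapler, mug and highlighter best matched at zero shift.

**Checks that disagreed or were weak:**
- **Height reading:** the fingertips were about 2.5–3 cm higher than the reported TCP suggested. A partial close above the cup showed this, and I worked from relative heights and contact force after that.
- **Note block:** it matched with a 1-pixel shift. I put that down to changed shadows, since the arm never went near it.
- **Low match scores:** except for the stapler (0.94), scores were 0.55–0.79, again probably shadows.
- **Last looks:** one picture past the 12-view limit was refused, so every check from the first half of the twist onward was numeric only.

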